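# Put the rusk away and clasp the jar

## Robot

A 7-joint arm with a two-finger parallel gripper is mounted at the origin on the work surface. World frame = base frame: x ahead of the robot, y to its left, z up, the work surface at z = 0. Lengths are in m, angles in rad, forces in N, time in s.
With the tool pointing down it reaches from about 0.4 to 0.85 m from the base axis. Payload 10.4 kg.
Tool frame: the origin (TCP) lies where the fingers leave the gripper's body, on its centre line; the fingertips stand 73 mm ahead of it and the grasp point (between the pads) lies 54 mm ahead of it; z points along the fingers, y is the line along which they close (so a half turn about z gives the same grasp; the last joint's range is limited). The gripper opens to 85 mm and grips with 20 to 120 N. Pads are 22 mm wide; open, the fingers measure 114 mm over their backs; the gripper's body (76 mm by 85 mm) begins 54 mm behind the grasp point. The pads swing forward as they close: fully open they stand 13 mm farther back than shut.
Start: joints at [1.133, 0.332, -0.065, 1.46, 0.022, 1.35, -0.088], TCP at [0.252, -0.572, 0.304] pointing down, gripper open.
Joint ranges: [-2.6, 2.6], [-0.5, 2.12], [-1.47, 1.34], [0.16, 2.42], [-1.27, 4.41], [0.06, 2.06], [-2.6, 2.6]. Speed limits (rad/s): [2.22, 2.22, 2.79, 2.79, 3.14, 3.14, 3.14].

## Interface

Orientations are given as a unit quaternion [x, y, z, w].
In Python, from workcell import manip, camera gives the robot as it stands. The module is installed in compiled form; this text tells all that it offers.
- The arm moves only by the shell command python3 -m creep 'ROWS' [OPENING] [FORCE]. ROWS is JSON, a list of rows, each a list of 2 entries, a list of its own where there are three numbers: the shift along the tool's x, y, z in mm, then the turn about the tool's z in rad. In form: [[[tx, ty, tz], twist], ...]. A call has 1 to 5 rows; each row is the pose to reach, as a shift and turn from the pose commanded when the call began, along the tool's axes at that moment; what a row does not reach only later rows make up. A row lasts 1/12 s, in which the tool goes at most 41.7 mm and 7.16 degrees, less where a joint would pass 70% of its speed; a pose out of reach is approached as far as the arm can. A call with a gripper value outside its range is refused whole. OPENING is the opening, from 0 (shut) to 1 (fully open), set as the call begins (- or left out, the last holds). The fingers move at their own pace and stop on an object; FORCE is the grip in N (left out, the last holds). Time passes only in rows, so rows that repeat a pose let the fingers close. It gives the time, the measured TCP pose, the force, the opening and the grip force at its end, in the units of the state.
- manip.get_obs(): the state, without advancing time (a new reading comes with each control period).
- camera(name): name is "scene" or "side" or "wrist"; returns a dict with "pixels" (420x560x3 uint8, red, green, blue), "z_map" (420x560 float32, m along the optical axis (not along the pixel's ray), 0 where there is no reading), "fx", "fy", "cx", "cy" (pixels), "extrinsics" (4x4, takes a point from world to camera coordinates). Camera axes: x right, y down, z forward; pixel columns grow to the right and rows downward; lengths in m; the calibration is good to about 2 mm. A picture is of the moment at which its call begins.
- manip.hand_in(): hands the job in; it is judged then, once.
The state is a dict: "clock": time; "joint_pos": joint angles; "joint_velocities": joint speeds; "tau": joint torques, N m; "position": TCP position; "ee_rot": TCP orientation; "ft_force": force on the tool from outside, world axes, zero at the start; "torque": the same for the moment, N m; "grip_width": opening from 0.0 (shut) to 1.0 (fully open); "grasp_force": force on a finger pad.
Only numpy, scipy, OpenCV 4.12 (cv2) and the standard library are available. Lean on these libraries where they do the work, as an engineer would, in place of code of your own. Each camera call takes 0.05 s, during which the arm holds its last target. There are 200 camera calls.

## Task

Put the rusk from the side plate into the open glass jar, then bring the jar's hinged lid gently down until it is fully shut and push the steel clasp on its front all the way in against the jar so that the lid is fastened. Leave the jar standing where it is and do not disturb the teapot or the salt grinder.

Things in the scene. Friction and masses are not known exactly. Their poses are not given: they have to be found in the camera images.
- jar: Squat round clear-glass cookie jar, loose on the counter (1.3 to 2.3 kg), some rusks in it. Origin: centre of its underside, z up. Body 150 mm across up to 90 mm high, neck 132 mm. -x is the front (the clasp's side), +x the back (the lid's hinge), y runs along both pins. At the front of the neck a steel catch stands out, 109 to 114 mm above the counter. The jar slides under a push of some 6 N
- jar_mouth (a point): Centre of the jar's mouth, level with the rim, 125 mm above the counter. The mouth is 122 mm across; the rusks already in the jar lie level, their top 34 mm above the counter
- lid (a joint): Hinge angle of the lid: 0 = shut (level on the rim), grows as the front edge swings up and back, stops at 1.75 (just past upright). The lid is stiff in its hinge and stays at any angle; about 2 to 4 N near its front edge moves it
- lid_hinge (a point): On the hinge pin of the lid, 77 mm behind the jar's axis and 131 mm above the counter. Turns with the lid
- lid_top (a point): Centre of the lid's upper (outer) face, 77 mm from the hinge pin, 5 mm to the outer side of the plane through it. The lid is a glass disc 134 mm across, 8 mm thick, in a steel wire band, without a knob; shut, its top lies 136 mm above the counter. Its frame turns with the lid: x from the front edge to the hinge, z out of the upper face
- clasp (a joint): Angle of the clasp: 0 = home (straight down along the jar, its toe under the catch), pi/2 = straight out from the lid's front edge in the plane of the lid; grows outward and up to 2.2. It is stiff and stays where it is left; 1 to 2 N at its end turns it. The lid cannot be shut while the clasp is home: its toe would land on top of the catch
- clasp_pin (a point): Centre of the pin on which the clasp hangs at the front edge of the lid, 152 mm from the hinge pin; when the lid is shut it lies 75 mm in front of the jar's axis and 135 mm above the counter
- clasp_end (a point): On the clasp's outer face at its lower end, 55 mm from the pin. The clasp is a plain steel strap 36 mm wide, 62 mm long, 3 mm thick, with an out-turned lip at its end; its outer face lies 6 mm outside the pin. On its inner side, 28 mm from the pin, is the toe that goes under the catch
- rusk_mid (a point): Centre of the loose rusk on the side plate: a hard block of dry bread, 85 mm long (x), 32 mm wide (y), 30 mm high (z), 40 g, lying flat. The plate is white, 180 mm across, its rim 18 mm high, its floor 5 mm above the counter
- teapot: White ceramic teapot, 140 mm across, 142 mm high, with spout and handle, standing on a green trivet 8 mm thick and 170 mm across; origin at the centre of its underside. A bystander
- grinder: Chrome salt grinder, 56 mm across, 162 mm high; origin at the centre of its underside. A bystander
Things that resemble listed ones, but are neither listed nor needed, are in the scene too. Leave any black or green look-alike of the part that bears rusk_mid alone.

How it is judged:
On the way, in this order (a step that is already met when the one before it is completed fails the run):
1. the rusk is inside the jar, below the rim, with the lid open (horizontal distance between rusk_mid and jar_mouth below 0.062 m and z of rusk_mid in the frame of jar below 0.11 m and value of joint lid above 0.5 rad), for 0.1 s.
2. the lid is down on the rim (value of joint lid below 0.04 rad), for 0.1 s.
3. the clasp is home with the lid shut (value of joint clasp below 0.1 rad and value of joint lid below 0.04 rad), for 0.1 s.
At the end, for the whole second after the job is handed in: The rusk lies inside the jar; the lid is shut (hinge within 0.04 rad); the clasp is home (within 0.1 rad, its toe under the catch); the jar stands upright, at rest, within 50 mm of where it stood (all of step 3 and horizontal distance between rusk_mid and jar_mouth below 0.062 m and z of rusk_mid in the frame of jar between 0 and 0.115 m and angle between jar's own z axis and vertical below 0.05 rad and linear speed of jar below 0.02 m/s and distance of jar from where it was at the start of the episode below 0.05 m); the robot touches nothing.
It fails at once if the glass lid is slammed: its front edge comes down onto the rim faster than about 0.4 m/s (value of joint lid below 0.12 rad and velocity of joint lid below -2.6 rad/s).
It fails at once if the jar is shoved more than 50 mm or tipped more than 0.2 rad (distance of jar from where it was at the start of the episode above 0.05 m or angle between jar's own z axis and vertical above 0.2 rad).
It fails at once if the teapot or the salt grinder is moved more than 30 mm (distance of any of teapot, grinder from where it was at the start of the episode above 0.03 m).
It also fails if it takes over 59 s, if anything falls off the work surface, if the arm or the gripper's body presses on something with over 40 N, if the wrist force passes 120 N, or if a joint passes its speed limit or range.

## Working session

There is one attempt and no reset: what is moved stays moved. The work goes in short steps, Python scripts to look and compute and a shell command to move; the robot and the scene stay as the last step left them, time stands still between calls to the robot, and variables do not carry over. Pictures are saved under pics/ and viewed, at most 10 in all, crops included, and the job is handed in when it is done.

```bash
mkdir -p pics; cat > h.py <<'E'
import numpy as np, cv2
from workcell import manip, camera
def snap(n, f=None):
    c=camera(n)
    if f: cv2.imwrite('pics/'+f, c['pixels'][:,:,::-1])
    return c
def cloud(c):
    z=c['z_map']; v,u=np.mgrid[:z.shape[0],:z.shape[1]]
    p=np.stack([(u-c['cx'])/c['fx']*z,(v-c['cy'])/c['fy']*z,z],-1)
    E=np.array(c['extrinsics']); return (p-E[:3,3])@E[:3,:3]
E
python3 - <<'E'
from h import *
np.set_printoptions(precision=3,suppress=True)
for n in ['scene','side']:
    c=snap(n,n+'0.png'); E=np.array(c['extrinsics']); print(n,-E[:3,:3].T@E[:3,3],E[2,:3])
    np.savez(n+'0.npz',px=c['pixels'],P=cloud(c),z=c['z_map'],E=E,k=[c['fx'],c['fy'],c['cx'],c['cy']])
o=manip.get_obs(); print(o)
E
```

```text
scene [ 0.938 -0.826  1.095] [-0.32   0.589 -0.742]
side [-0.444  0.541  1.267] [ 0.59  -0.368 -0.718]
{'clock': 0.1, 'joint_pos': array([ 1.133,  0.333, -0.065,  1.461,  0.022,  1.35 , -0.089]), 'joint_velocities': array([ 0.001, -0.002,  0.001, -0.001, -0.001,  0.001, -0.001]), 'tau': array([  0.001, -62.675,   0.049, -39.243,   0.016,   0.007,   0.   ]), 'position': array([ 0.252, -0.572,  0.303]), 'ee_rot': array([ 0.979,  0.206, -0.   , -0.001]), 'ft_force': array([-0.935,  0.231, -0.476]), 'torque': array([0.034, 0.043, 0.005]), 'grasp_force': 0.0, 'grip_width': 1.0017080663898867}
```

View pics/scene0.png

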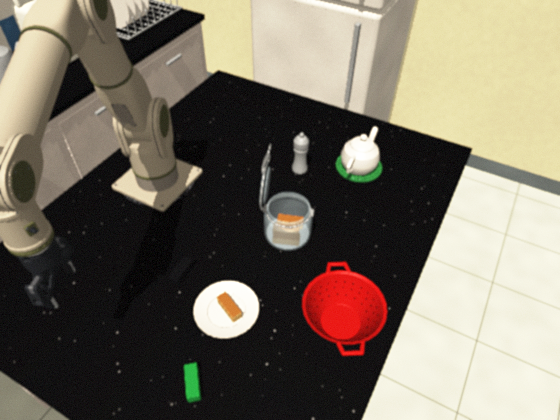

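View pics/side0.png

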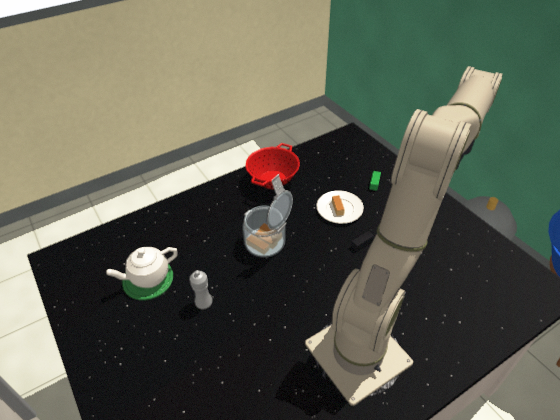

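The brown rusk is on the white plate, at scene (230,306) and side (338,205). The look-alikes are a green block at scene (192,382) and a black one near (180,266). The rusk in question is the brown one on the plate. The jar is at scene (288,222) with its lid upright at (266,175), the grinder at (300,155), the teapot at (360,155) and the red colander at (345,305).

```bash
python3 - <<'E'
from h import *
np.set_printoptions(precision=3,suppress=True)
for n,box in [('scene',(240,370,180,275)),('side',(180,235,305,375))]:
    d=np.load(n+'0.npz'); px,P=d['px'],d['P']
    r0,r1,c0,c1=box; hsv=cv2.cvtColor(px,cv2.COLOR_RGB2HSV)
    m=np.zeros(px.shape[:2],bool); m[r0:r1,c0:c1]=True
    b=m&(hsv[...,0]>3)&(hsv[...,0]<22)&(hsv[...,1]>90)&(hsv[...,2]>60)
    q=P[b]; print(n,'rusk n',b.sum(),'z pct',np.percentile(q[:,2],[5,50,95]))
    t=q[q[:,2]>np.percentile(q[:,2],95)-.008]
    (cx,cy),wh,a=cv2.minAreaRect((t[:,:2]*1000).astype(np.float32)); print(' rect',cx,cy,wh,a,t.mean(0))
    w=m&(hsv[...,1]<40)&(hsv[...,2]>130)&(P[...,2]<.03); (a,b_),r=cv2.minEnclosingCircle((P[w][:,:2]*1000).astype(np.float32)); print(' plate',a,b_,r)
# objects above table by side view
for n,boxes in [('scene',{'jar':(190,255,255,320),'lid':(140,210,255,275),'grinder':(130,175,290,312),'teapot':(130,180,340,380)}),('side',{'jar':(205,258,240,290),'lid':(172,232,266,296),'grinder':(268,310,188,215),'teapot':(245,290,120,172)})]:
    d=np.load(n+'0.npz'); P=d['P']
    for k,(r0,r1,c0,c1) in boxes.items():
        q=P[r0:r1,c0:c1].reshape(-1,3); q=q[(q[:,2]>.02)&(q[:,2]<.4)]
        print(n,k,len(q),'min',np.percentile(q,1,axis=0),'max',np.percentile(q,99,axis=0),'med',np.median(q,axis=0))
        if k=='lid':
            t=q[q[:,2]>.15]
            if len(t)>10:
                c=t.mean(0); w,v=np.linalg.eigh(np.cov((t-c).T)); print('  lid plane',c,v[:,0],w,'top',t[t[:,2].argmax()])
s=cv2.imread('pics/scene0.png'); t=cv2.imread('pics/side0.png')
a=cv2.resize(s[135:255,235:335],(400,480),interpolation=cv2.INTER_CUBIC); b=cv2.resize(t[160:260,230:310],(384,480),interpolation=cv2.INTER_CUBIC)
cv2.imwrite('pics/crop1.png',np.hstack([a,b]))
e=cv2.resize(s[240:400,150:270],(360,480),interpolation=cv2.INTER_CUBIC); f=cv2.resize(t[160:260,310:400],(432,480),interpolation=cv2.INTER_CUBIC)
cv2.imwrite('pics/crop2.png',np.hstack([e,f]))
E
```

```text
scene rusk n 377 z pct [0.019 0.036 0.039]
 rect 725.6614379882812 -551.410400390625 (56.82049560546875, 691.0345458984375) 42.3950309753418 [ 0.524 -0.332  0.043]
 plate 514.556884765625 -242.80731201171875 177.7949981689453
side rusk n 173 z pct [0.013 0.035 0.041]
 rect 511.5591735839844 -316.22967529296875 (29.312944412231445, 82.80487060546875) 65.77749633789062 [ 0.514 -0.318  0.038]
 plate 520.6434326171875 -330.3314514160156 101.5050277709961
scene jar 2392 min [ 0.459 -0.083  0.022] max [0.601 0.073 0.227] med [ 0.524 -0.022  0.081]
scene lid 527 min [ 0.451 -0.087  0.066] max [0.487 0.028 0.344] med [ 0.471 -0.035  0.235]
  lid plane [ 0.474 -0.043  0.249] [ 0.957  0.289 -0.017] [0.    0.001 0.002] top [ 0.479 -0.033  0.346]
scene grinder 432 min [0.398 0.274 0.021] max [0.443 0.313 0.16 ] med [0.426 0.286 0.101]
scene teapot 1215 min [0.547 0.304 0.028] max [0.67  0.511 0.148] med [0.614 0.374 0.094]
side jar 1891 min [ 0.431 -0.058  0.021] max [0.597 0.08  0.253] med [0.467 0.015 0.095]
side lid 1124 min [ 0.431 -0.263  0.027] max [0.763 0.041 0.343] med [ 0.458 -0.022  0.21 ]
  lid plane [ 0.454 -0.015  0.237] [ 0.933  0.348 -0.095] [0.    0.001 0.002] top [ 0.468 -0.015  0.349]
side grinder 503 min [0.388 0.283 0.022] max [0.429 0.331 0.162] med [0.399 0.311 0.115]
side teapot 1470 min [0.534 0.332 0.037] max [0.634 0.498 0.149] med [0.571 0.42  0.098]
```

View pics/crop1.png

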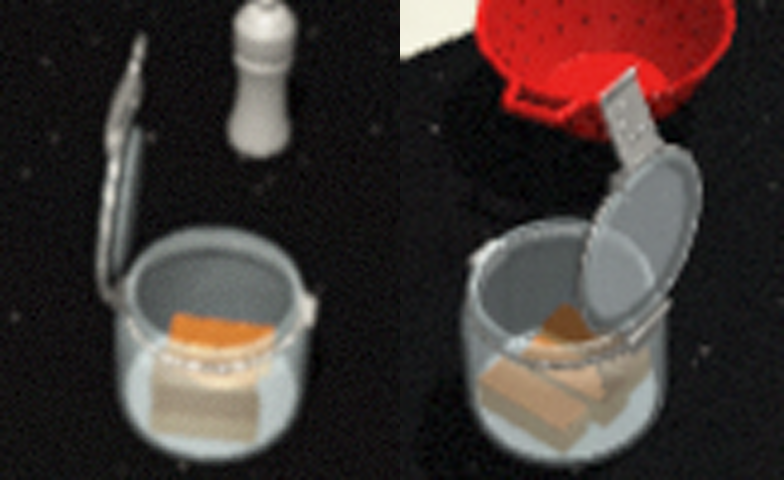

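View pics/crop2.png

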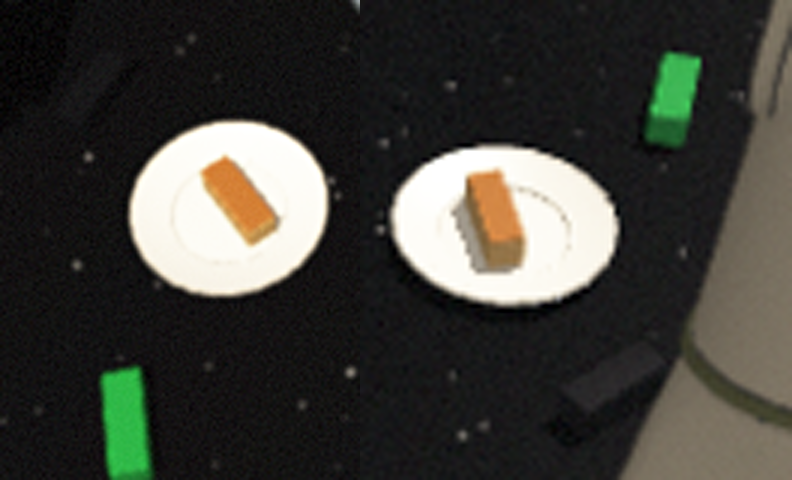

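The crops confirm that the brown block on the white plate is the rusk, and the black and green blocks are decoys. The jar lid is just past upright with the clasp sticking up in the lid's plane. The catch is on the jar's +x world side, so the front faces away from the robot.

```bash
cat >> h.py <<'E'
from scipy.spatial.transform import Rotation as R
def to(x,y,z,yaw=None):
    """shift mm in tool axes to world TCP target; twist to bring tool-x to yaw (world)"""
    o=manip.get_obs(); M=R.from_quat(o['ee_rot']).as_matrix()
    d=M.T@(np.array([x,y,z])-o['position'])*1000; y0=np.arctan2(M[1,0],M[0,0])
    tw=None if yaw is None else (-(yaw-y0)+np.pi/2)%np.pi-np.pi/2
    print('t',round(o['clock'],2),'pos',o['position'].round(4),'yaw',round(y0,3),'shift',d.round(1),'twist',tw,'F',o['ft_force'].round(1),'grip',round(o['grip_width'],2),round(o['grasp_force'],1))
E
python3 - <<'E'
from h import *
from scipy.optimize import least_squares
np.set_printoptions(precision=3,suppress=True)
Q=[]
for n,box,jb in [('scene',(285,328,210,250),(188,252,258,320)),('side',(190,222,325,352),(205,258,238,290))]:
    d=np.load(n+'0.npz'); px,P=d['px'],d['P']; r0,r1,c0,c1=box; hsv=cv2.cvtColor(px,cv2.COLOR_RGB2HSV)
    m=np.zeros(px.shape[:2],bool); m[r0:r1,c0:c1]=True
    b=m&(hsv[...,1]>100)&(hsv[...,0]<25)&(P[...,2]>.029)&(P[...,2]<.05)
    q=P[b]; (x,y),wh,a=cv2.minAreaRect((q[:,:2]*1000).astype(np.float32)); print(n,'rusk',x,y,wh,a,len(q))
    w,v=np.linalg.eigh(np.cov(q[:,:2].T)); print('  mean',q.mean(0),'axis yaw',np.arctan2(v[1,1],v[0,1]))
    r0,r1,c0,c1=jb; q=P[r0:r1,c0:c1].reshape(-1,3)
    for lo,hi,rad in [(.03,.085,.075),(.095,.127,.066)]:
        s=q[(q[:,2]>lo)&(q[:,2]<hi)]
        f=least_squares(lambda p:np.hypot(s[:,0]-p[0],s[:,1]-p[1])-rad,[.53,0],loss='soft_l1',f_scale=.003)
        rr=np.hypot(s[:,0]-f.x[0],s[:,1]-f.x[1]); print('  jar',lo,f.x,len(s),np.percentile(rr,[10,50,90]))
    s=P[140:260,230:310].reshape(-1,3); s=s[(s[:,2]>.16)&(s[:,2]<.36)&(s[:,0]>.4)&(s[:,0]<.52)&(abs(s[:,1])<.12)]
    for nm,t in [('disc',s[s[:,2]<.272]),('clasp',s[s[:,2]>.295])]:
        c=t.mean(0);w,v=np.linalg.eigh(np.cov((t-c).T)); print('  ',nm,len(t),c,'n',v[:,0]*np.sign(v[0,0]),np.sqrt(w),'min',t.min(0),'max',t.max(0))
E
```

```text
scene rusk 520.1765747070312 -327.6595458984375 (31.318939208984375, 84.10386657714844) 66.58148193359375 315
  mean [ 0.522 -0.329  0.036] axis yaw 2.7236056081812143
  jar 0.03 [ 0.528 -0.002] 1128 [0.052 0.072 0.074]
  jar 0.095 [ 0.528 -0.001] 777 [0.061 0.064 0.069]
   disc 300 [ 0.475 -0.049  0.23 ] n [ 0.959  0.282 -0.008] [0.004 0.028 0.033] min [ 0.448 -0.089  0.161] max [0.489 0.027 0.272]
   clasp 65 [ 0.472 -0.026  0.322] n [ 0.916  0.306 -0.259] [0.003 0.011 0.016] min [ 0.454 -0.042  0.296] max [ 0.481 -0.004  0.346]
side rusk 514.23974609375 -317.4356384277344 (29.312944412231445, 88.68348693847656) 65.77749633789062 120
  mean [ 0.512 -0.316  0.037] axis yaw 2.731562496049649
  jar 0.03 [0.523 0.005] 691 [0.066 0.072 0.075]
  jar 0.095 [0.522 0.005] 443 [0.061 0.066 0.071]
   disc 637 [ 0.451 -0.015  0.218] n [ 0.935  0.348 -0.071] [0.002 0.031 0.036] min [ 0.429 -0.082  0.16 ] max [0.483 0.045 0.272]
   clasp 136 [ 0.464 -0.016  0.32 ] n [ 0.878  0.366 -0.309] [0.002 0.011 0.016] min [ 0.45  -0.037  0.296] max [0.48  0.005 0.349]
```

```bash
python3 -c "
from h import *
to(.517,-.322,.25,-.414)"
```

```text
t 0.1 pos [ 0.2518 -0.5718  0.3032] yaw 0.415 shift [ 343.4 -121.6   53.4] twist 0.8287742384093395 F [-0.9  0.2 -0.5] grip 1.0 0.0
```

```bash
python3 -m creep '[[[38,-13,6],0.1],[[76,-27,12],0.2],[[114,-40,18],0.3],[[152,-54,24],0.4],[[190,-67,30],0.5]]' 1 40
python3 -c "
from h import *
to(.517,-.322,.25,-.414)"
```

```text
clock: 0.52
position: [0.3997, -0.4324, 0.2734]
ee_rot: [0.999, -0.045, -0.0, -0.0]
ft_force: [0.8, -0.3, 0.6]
grip_width: 0.998
grasp_force: 0.0
t 0.52 pos [ 0.3997 -0.4324  0.2734] yaw -0.09 shift [ 106.9 -120.6   23.4] twist 0.3236580228266752 F [ 0.8 -0.3  0.6] grip 1.0 0.0
```

```bash
python3 -m creep '[[[27,-30,6],0.1],[[54,-60,12],0.2],[[80,-90,18],0.3],[[107,-120,23],0.324],[[107,-120,23],0.324]]'
python3 - <<'E'
from h import *
to(.517,-.322,.082,-.414)
c=snap('wrist','w1.png'); P=cloud(c); hsv=cv2.cvtColor(c['pixels'],cv2.COLOR_RGB2HSV)
b=(hsv[...,1]>100)&(hsv[...,0]<25)&(P[...,2]>.029)&(P[...,2]<.05)&(np.hypot(P[...,0]-.517,P[...,1]+.322)<.08)
q=P[b]; print(len(q),q.mean(0),cv2.minAreaRect((q[:,:2]*1000).astype(np.float32)))
v,u=np.nonzero(b); print(u.mean(),v.mean())
E
```

```text
clock: 0.93
position: [0.5212, -0.3149, 0.2493]
ee_rot: [0.98, -0.198, -0.0, -0.003]
ft_force: [-0.2, 1.4, 0.5]
grip_width: 1.0
grasp_force: 0.0
t 0.93 pos [ 0.5212 -0.3149  0.2493] yaw -0.4 shift [ -1.    9.  167.3] twist 0.01442499595174418 F [-0.2  1.4  0.5] grip 1.0 0.0
2485 [ 0.52007189 -0.3244573   0.03790074] ((518.1005859375, -323.8525695800781), (29.862045288085938, 82.55596923828125), 66.7450942993164)
293.9907444668008 188.66519114688128
```

View pics/w1.png

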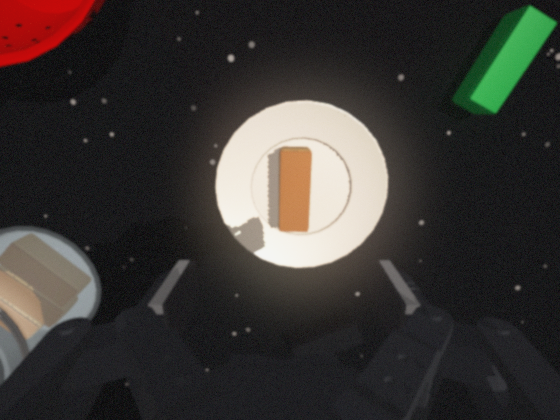

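The rusk is at (294,189), roughly midway between the open fingertips (185,265) and (385,265). The orientation is right.

```bash
python3 -m creep '[[[0,0,35],0],[[0,0,70],0],[[0,1,105],0],[[0,1,135],0],[[0,1,150],0]]' 0.65 40
python3 -c "
from h import *
to(.519,-.324,.082,-.414)"
```

```text
clock: 1.4
position: [0.5125, -0.3246, 0.0966]
ee_rot: [0.979, -0.204, -0.003, -0.001]
ft_force: [0.2, -0.4, 0.2]
grip_width: 0.649
grasp_force: 0.0
t 1.4 pos [ 0.5125 -0.3246  0.0966] yaw -0.41 shift [ 5.8 -3.2 14.6] twist 0.0041051226329889 F [ 0.2 -0.4  0.2] grip 0.65 0.0
```

```bash
python3 -m creep '[[[3,-1,8],0],[[3,-1,13],0],[[3,-1,13],0]]' && python3 -m creep '[[[0,0,0],0],[[0,0,0],0],[[0,0,0],0],[[0,0,0],0],[[0,0,0],0]]' 0 40
python3 -m creep '[[[0,0,-20],0],[[0,0,-60],0],[[0,0,-100],0],[[0,0,-140],0],[[0,0,-165],0]]'
python3 - <<'E'
from h import *
to(.5255,.0015,.25,None)
c=snap('wrist','w2.png')
P=cloud(c)
np.save('w2P.npy',P)
E
```

```text
clock: 1.65
position: [0.5183, -0.3252, 0.0877]
ee_rot: [0.979, -0.203, -0.0, 0.0]
ft_force: [0.6, 0.3, -1.2]
grip_width: 0.645
grasp_force: 0.0
clock: 2.07
position: [0.5191, -0.3254, 0.0895]
ee_rot: [0.979, -0.203, 0.001, 0.001]
ft_force: [-1.2, 0.2, 7.1]
grip_width: 0.368
grasp_force: 41.6
clock: 2.48
position: [0.5191, -0.3252, 0.2581]
ee_rot: [0.979, -0.203, 0.002, 0.001]
ft_force: [0.4, -0.2, 0.2]
grip_width: 0.366
grasp_force: 40.8
t 2.48 pos [ 0.5191 -0.3252  0.2581] yaw -0.409 shift [-124.1 -302.3    7.2] twist None F [ 0.4 -0.2  0.2] grip 0.37 40.8
```

View pics/w2.png

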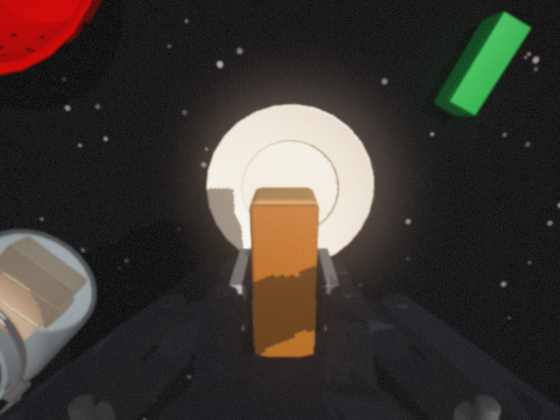

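The rusk is held, spanning (250–320, 190–355), centred and square between the pads.

```bash
python3 -m creep '[[[-6,-35,0],-0.12],[[-13,-71,0],-0.24],[[-20,-106,0],-0.36],[[-26,-141,0],-0.48],[[-32,-177,0],-0.6]]'
python3 -c "
from h import *
to(.530,.003,.258,.31)"
```

```text
clock: 2.95
position: [0.5593, -0.1482, 0.2532]
ee_rot: [0.995, 0.098, 0.0, 0.0]
ft_force: [1.0, -1.1, 0.3]
grip_width: 0.362
grasp_force: 40.8
t 2.95 pos [ 0.5593 -0.1482  0.2532] yaw 0.196 shift [   0.7 -154.1   -4.9] twist -0.1135912213523147 F [ 1.  -1.1  0.3] grip 0.36 40.8
```

```bash
python3 -m creep '[[[0,-35,0],-0.05],[[0,-75,0],-0.11],[[0,-115,0],-0.11],[[0,-154,0],-0.11],[[0,-154,0],-0.11]]'
python3 -m creep '[[[0,0,0],0],[[0,0,0],0]]'
python3 - <<'E'
from h import *
to(.530,.003,.14,.31)
for n in ['scene','side']: c=snap(n); cv2.imwrite(f'pics/j_{n}.png',c['pixels'][...,::-1])
a=cv2.imread('pics/j_scene.png')[100:270,220:360]; b=cv2.imread('pics/j_side.png')[130:270,220:340]
cv2.imwrite('pics/j.png',np.hstack([cv2.resize(a,(395,480)),cv2.resize(b,(400,480))]))
E
```

```text
clock: 3.37
position: [0.5287, 0.0102, 0.2535]
ee_rot: [0.988, 0.155, 0.001, -0.001]
ft_force: [0.3, 1.4, -0.0]
grip_width: 0.368
grasp_force: 40.8
clock: 3.53
position: [0.5302, 0.001, 0.253]
ee_rot: [0.989, 0.15, 0.0, 0.0]
ft_force: [0.2, -1.0, 0.0]
grip_width: 0.363
grasp_force: 40.8
t 3.53 pos [0.5302 0.001  0.253 ] yaw 0.301 shift [  0.4  -2.1 113. ] twist -0.00912017432730039 F [ 0.2 -1.   0. ] grip 0.36 40.8
```

View pics/j.png

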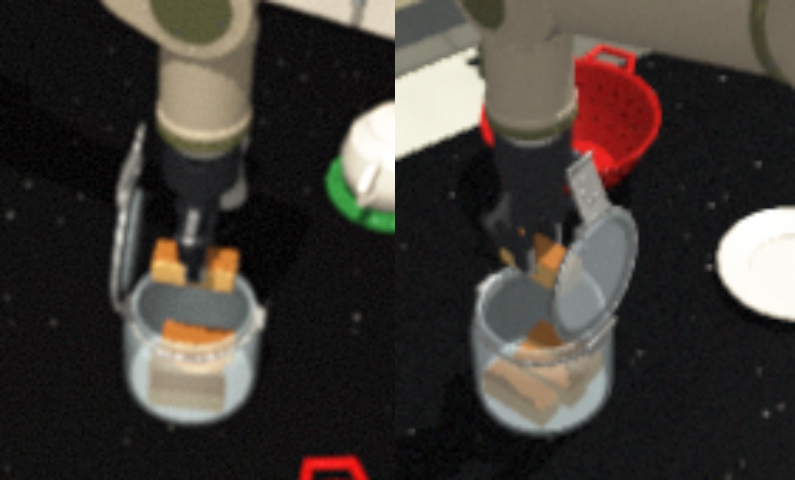

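The rusk hangs over the mouth: rusk at (195,265), mouth centre at (195,310). The lid stays clear of the gripper behind it.

```bash
python3 -m creep '[[[0,-1,25],0],[[0,-2,50],0],[[0,-2,70],0],[[0,-2,70],0]]'; python3 -m creep '[[[0,0,15],0],[[0,0,30],0],[[0,0,41],0],[[0,0,41],0],[[0,0,41],0]]'
```

```text
clock: 3.97
position: [0.5277, 0.0018, 0.179]
ee_rot: [0.989, 0.149, -0.003, -0.0]
ft_force: [-0.6, -0.4, -0.9]
grip_width: 0.366
grasp_force: 40.8
clock: 4.38
position: [0.5298, 0.0029, 0.1423]
ee_rot: [0.989, 0.149, -0.0, -0.0]
ft_force: [-0.1, 0.2, -0.2]
grip_width: 0.366
grasp_force: 40.8
```

```bash
python3 -m creep '[[[0,0,0],0],[[0,0,0],0],[[0,0,0],0],[[0,0,0],0]]' 0.6; python3 -m creep '[[[0,0,-30],0],[[0,0,-70],0],[[0,0,-110],0],[[0,0,-150],0],[[0,0,-150],0]]'; python3 -m creep '[[[0,40,0],0],[[0,80,0],0],[[0,115,0],0],[[0,140,0],0],[[0,140,0],0]]' 1
python3 - <<'E'
from h import *
np.set_printoptions(precision=3,suppress=True)
to(.444,-.121,.29,.31)
for n,jb in [('scene',(188,252,258,320)),('side',(205,258,238,290))]:
    c=snap(n); cv2.imwrite(f'pics/k_{n}.png',c['pixels'][...,::-1])
a=cv2.imread('pics/k_scene.png')[100:270,220:360]; b=cv2.imread('pics/k_side.png')[130:270,220:340]
cv2.imwrite('pics/k.png',np.hstack([cv2.resize(a,(395,480)),cv2.resize(b,(400,480))]))
E
```

```text
clock: 4.72
position: [0.53, 0.0042, 0.1428]
ee_rot: [0.989, 0.15, 0.001, -0.0]
ft_force: [-1.4, 4.3, 3.5]
grip_width: 0.6
grasp_force: 0.0
clock: 5.13
position: [0.5322, 0.0034, 0.3004]
ee_rot: [0.989, 0.15, 0.006, 0.001]
ft_force: [0.1, 0.1, 0.7]
grip_width: 0.603
grasp_force: 0.0
clock: 5.55
position: [0.5712, -0.1375, 0.2915]
ee_rot: [0.989, 0.146, -0.0, 0.001]
ft_force: [0.1, 0.4, -0.4]
grip_width: 1.001
grasp_force: 0.0
t 5.55 pos [ 0.571 -0.138  0.291] yaw 0.292 shift [-117.   -52.5    1.5] twist -0.017524231596111273 F [ 0.1  0.4 -0.4] grip 1.0 0.0
```

View pics/k.png

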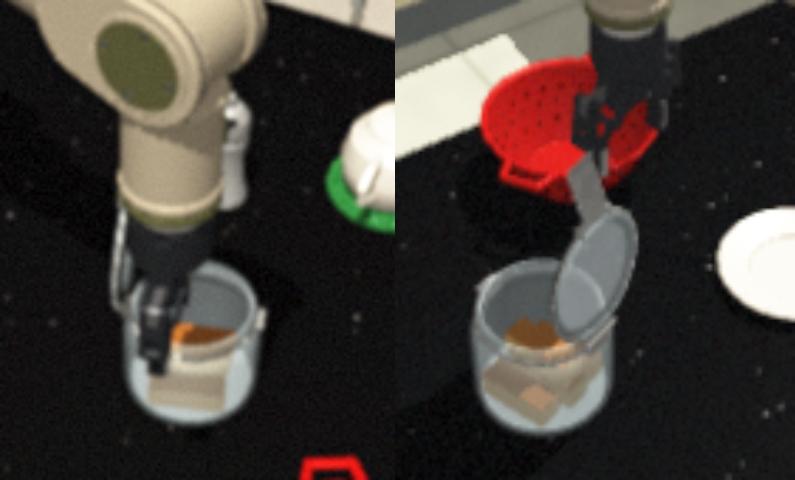

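The rusk lies inside the jar, near (205,335) left and (540,330) right, below the rim. The lid is still open.

```bash
python3 -m creep '[[[-35,0,0],-0.02],[[-75,0,0],-0.02],[[-105,0,0],-0.02],[[-118,0,0],-0.02],[[-118,0,0],-0.02]]'; python3 -m creep '[[[0,-15,0],0],[[0,-30,0],0],[[0,-45,0],0],[[0,-52,0],0],[[0,-52,0],0]]'
python3 -c "
from h import *
to(.444,-.121,.29,.31)"
```

```text
clock: 6.07
position: [0.4563, -0.1656, 0.2925]
ee_rot: [0.987, 0.159, -0.0, 0.001]
ft_force: [-0.4, 0.3, 0.6]
grip_width: 1.002
grasp_force: 0.0
clock: 6.48
position: [0.4421, -0.1132, 0.2921]
ee_rot: [0.987, 0.162, 0.0, 0.0]
ft_force: [-0.2, -0.1, 0.4]
grip_width: 0.998
grasp_force: 0.0
t 6.48 pos [ 0.4421 -0.1132  0.2921] yaw 0.325 shift [-0.7  8.   2.1] twist 0.015035360600675673 F [-0.2 -0.1  0.4] grip 1.0 0.0
```

```bash
python3 -m creep '[[[8,5,0],0],[[16,5,0],0],[[24,5,0],0],[[32,5,0],0],[[40,5,0],0]]'; python3 -m creep '[[[7,0,0],0],[[14,0,0],0],[[21,0,0],0],[[21,0,0],0]]'
cat > lid.py <<'E'
from h import *
# lid angle & clasp from side view depth: points in jar frame
def lidfit(n='side',J=(.5255,.0015),yaw=.315):
    P=cloud(snap(n)).reshape(-1,3); f=np.array([np.cos(yaw),np.sin(yaw)]); l=np.array([f[1],-f[0]])
    d=P[:,:2]-J; x=d@f; y=d@l; z=P[:,2]
    m=(abs(y)<.015)&(z>.137)&(z<.36)&(x>-.12)&(x<.17)
    return x[m]*1000,y[m]*1000,z[m]*1000
E
python3 - <<'E'
from lid import *
to(.444,-.121,.29,.31)
x,y,z=lidfit('side'); i=np.argsort(z)[::max(1,len(z)//14)]
print(np.c_[x,y,z][i].round().tolist())
E
```

```text
clock: 6.9
position: [0.4823, -0.1081, 0.2915]
ee_rot: [0.987, 0.16, -0.001, -0.0]
ft_force: [-2.0, -0.6, -1.8]
grip_width: 1.002
grasp_force: 1.1
clock: 7.23
position: [0.5027, -0.1007, 0.2919]
ee_rot: [0.987, 0.16, 0.0, -0.0]
ft_force: [0.1, 0.1, 0.5]
grip_width: 1.001
grasp_force: 0.0
t 7.23 pos [ 0.5027 -0.1007  0.2919] yaw 0.322 shift [-62.1   0.7   1.8] twist 0.011691386376316615 F [0.1 0.1 0.5] grip 1.0 0.0
[[-77.0, -3.0, 137.0], [-69.0, -4.0, 157.0], [-66.0, 12.0, 171.0], [-59.0, 4.0, 187.0], [-55.0, 5.0, 202.0], [-53.0, -3.0, 217.0], [-46.0, -9.0, 231.0], [-41.0, -8.0, 244.0], [-39.0, -4.0, 259.0], [-31.0, -9.0, 270.0], [-26.0, 12.0, 287.0], [-21.0, 13.0, 296.0], [-14.0, 12.0, 306.0], [-2.0, -12.0, 315.0], [1.0, 11.0, 328.0]]
```

```bash
python3 -m creep '[[[8,0,0],0],[[16,0,1],0],[[24,0,5],0],[[32,0,9],0],[[39,0,14],0]]'; python3 -m creep '[[[5,0,6],0],[[10,0,12],0],[[15,0,19],0],[[20,0,25],0],[[20,0,25],0]]'
python3 - <<'E'
from lid import *
to(.444,-.121,.29,.31)
x,y,z=lidfit('side'); i=np.argsort(x)[::max(1,len(z)//14)]
print(np.c_[x,y,z][i].round().tolist())
E
```

```text
clock: 7.7
position: [0.5395, -0.0886, 0.2776]
ee_rot: [0.987, 0.16, 0.0, -0.0]
ft_force: [-1.1, 0.3, 1.0]
grip_width: 0.999
grasp_force: 0.6
clock: 8.12
position: [0.5576, -0.0824, 0.2511]
ee_rot: [0.987, 0.16, -0.001, -0.0]
ft_force: [0.4, -0.1, 0.0]
grip_width: 1.002
grasp_force: 0.0
t 8.12 pos [ 0.5576 -0.0824  0.2511] yaw 0.321 shift [-120.     0.7  -38.7] twist 0.011357857700447171 F [ 0.4 -0.1  0. ] grip 1.0 0.0
[[-78.0, -9.0, 138.0], [-58.0, -1.0, 147.0], [-46.0, -7.0, 159.0], [-34.0, 13.0, 160.0], [-21.0, -8.0, 173.0], [-11.0, 10.0, 176.0], [-2.0, 9.0, 177.0], [8.0, -4.0, 189.0], [20.0, -10.0, 191.0], [32.0, -12.0, 200.0], [44.0, -1.0, 221.0], [54.0, -10.0, 222.0], [73.0, -4.0, 226.0], [88.0, -2.0, 234.0], [107.0, 4.0, 237.0]]
```

```bash
python3 -m creep '[[[3,0,7],0],[[6,0,14],0],[[8,0,21],0],[[10,0,28],0],[[11,0,34],0]]'; python3 -m creep '[[[1,0,4],0],[[1,0,8],0],[[1,0,11],0],[[1,0,14],0],[[1,0,14],0]]'
python3 - <<'E'
from lid import *
to(.444,-.121,.29,.31)
x,y,z=lidfit('side'); i=np.argsort(x)[::max(1,len(z)//14)]
print(np.c_[x,y,z][i].round().tolist())
E
```

```text
clock: 8.58
position: [0.568, -0.0793, 0.2179]
ee_rot: [0.987, 0.16, -0.0, -0.0]
ft_force: [0.9, 0.4, 0.7]
grip_width: 0.999
grasp_force: 0.3
clock: 9.0
position: [0.5686, -0.0792, 0.2043]
ee_rot: [0.987, 0.16, -0.0, -0.0]
ft_force: [-0.3, -0.1, -0.4]
grip_width: 1.004
grasp_force: 0.0
t 9.0 pos [ 0.5686 -0.0792  0.2043] yaw 0.321 shift [-131.5    0.4  -85.6] twist 0.010698893106122043 F [-0.3 -0.1 -0.4] grip 1.0 0.0
[[-80.0, -12.0, 137.0], [-52.0, 12.0, 138.0], [-36.0, -1.0, 138.0], [-23.0, -6.0, 144.0], [-9.0, 10.0, 142.0], [3.0, -12.0, 147.0], [13.0, 9.0, 143.0], [22.0, 9.0, 142.0], [34.0, 2.0, 146.0], [48.0, 13.0, 148.0], [60.0, -10.0, 148.0], [73.0, 4.0, 149.0], [88.0, -10.0, 155.0], [109.0, -3.0, 147.0], [133.0, -4.0, 143.0]]
```

```bash
for i in 1; do python3 -m creep '[[[0,0,2],0],[[0,0,4],0],[[0,0,6],0],[[0,0,6],0]]'; python3 -m creep '[[[0,0,1],0],[[0,0,2],0],[[0,0,3],0],[[0,0,3],0]]'; done
```

```text
clock: 9.38
position: [0.5687, -0.0791, 0.1985]
ee_rot: [0.987, 0.16, -0.0, -0.0]
ft_force: [0.2, -0.8, 0.6]
grip_width: 1.0
grasp_force: 0.0
clock: 9.72
position: [0.5688, -0.0791, 0.1957]
ee_rot: [0.987, 0.16, -0.0, 0.0]
ft_force: [-0.1, -0.5, -0.1]
grip_width: 1.0
grasp_force: 0.0
```

```bash
python3 -m creep '[[[0,0,1],0],[[0,0,2],0],[[0,0,3],0]]'; python3 -m creep '[[[0,0,1],0],[[0,0,2],0],[[0,0,3],0]]'
python3 - <<'E'
from lid import *
for n in ['side','scene']:
    x,y,z=lidfit(n); i=np.argsort(x)[::max(1,len(z)//14)]
    print(np.c_[x,y,z][i].round().tolist())
E
```

```text
clock: 9.97
position: [0.5691, -0.0791, 0.1951]
ee_rot: [0.987, 0.16, 0.0, 0.0]
ft_force: [-11.5, -1.2, 29.3]
grip_width: 0.997
grasp_force: 14.5
clock: 10.22
position: [0.5698, -0.0793, 0.1949]
ee_rot: [0.987, 0.16, 0.002, 0.001]
ft_force: [-18.4, -3.2, 50.7]
grip_width: 0.996
grasp_force: 25.3
[[-78.0, 7.0, 139.0], [-56.0, -15.0, 138.0], [-44.0, -0.0, 138.0], [-37.0, -8.0, 139.0], [-25.0, -14.0, 137.0], [-15.0, -3.0, 141.0], [-5.0, 15.0, 140.0], [6.0, 15.0, 200.0], [16.0, 7.0, 137.0], [23.0, 14.0, 205.0], [32.0, 10.0, 141.0], [49.0, -2.0, 139.0], [68.0, 13.0, 140.0], [80.0, 6.0, 139.0], [95.0, 1.0, 138.0]]
[[-76.0, -14.0, 137.0], [-71.0, 6.0, 137.0], [-56.0, -9.0, 139.0], [-54.0, -15.0, 137.0], [-49.0, -6.0, 138.0], [-42.0, 14.0, 138.0], [-40.0, 8.0, 137.0], [41.0, 5.0, 137.0], [53.0, -13.0, 139.0], [56.0, 9.0, 141.0], [75.0, -9.0, 139.0], [77.0, 4.0, 139.0], [78.0, -6.0, 138.0], [81.0, 12.0, 140.0], [83.0, 4.0, 141.0], [86.0, 3.0, 141.0], [87.0, 13.0, 138.0], [93.0, -8.0, 139.0]]
```

```bash
python3 -m creep '[[[0,0,-3],0],[[0,0,-6],0],[[0,0,-25],0],[[0,0,-60],0],[[0,0,-60],0]]'; python3 -m creep '[[[20,20,0],0],[[55,25,0],0],[[90,25,0],0],[[90,25,0],0]]' 0
python3 - <<'E'
from lid import *
from scipy.optimize import least_squares
np.set_printoptions(precision=4,suppress=True)
yaw=.315; f=np.array([np.cos(yaw),np.sin(yaw)]); l=np.array([f[1],-f[0]])
im=[]
for n,jb in [('scene',(188,252,258,320)),('side',(205,258,238,290))]:
    c=snap(n); im.append(c['pixels'][...,::-1]); P=cloud(c); r0,r1,c0,c1=jb; q=P[r0:r1,c0:c1].reshape(-1,3); s=q[(q[:,2]>.03)&(q[:,2]<.085)]
    g=least_squares(lambda p:np.hypot(s[:,0]-p[0],s[:,1]-p[1])-.075,[.53,0],loss='soft_l1',f_scale=.003); print(n,'jar',g.x)
    q=P.reshape(-1,3); d=q[:,:2]-[.5255,.0015]; x=d@f; y=d@l; z=q[:,2]
    m=(abs(y)<.05)&(z>.06)&(z<.16)&(x>.085)&(x<.15); o=np.c_[x,y,z][m]*1000
    print(' clasp',len(o),np.percentile(o,[2,50,98],axis=0).round(), np.polyfit(o[:,0],o[:,2],1) if len(o)>5 else '')
    t=(abs(x)<.06)&(abs(y)<.05)&(z>.12)&(z<.15); print(' lid slope',np.linalg.lstsq(np.c_[x[t],y[t],np.ones(t.sum())],z[t],rcond=None)[0],t.sum())
p=lambda a,b:a+0
cv2.imwrite('pics/m.png',np.hstack([cv2.resize(im[0][100:270,220:360],(395,480)),cv2.resize(im[1][130:270,220:340],(400,480))]))
J=np.array([.5255,.0015]); t=J+.115*f; to(t[0],t[1],.225,.315)
E
```

```text
clock: 10.73
position: [0.5709, -0.079, 0.2556]
ee_rot: [0.987, 0.16, 0.004, 0.001]
ft_force: [0.7, 0.4, 2.0]
grip_width: 0.999
grasp_force: 0.0
clock: 11.07
position: [0.6657, -0.0718, 0.2478]
ee_rot: [0.987, 0.161, 0.0, -0.001]
ft_force: [0.1, 1.3, -0.4]
grip_width: 0.454
grasp_force: 0.0
scene jar [0.5268 0.0022]
 clasp 30 [[125. -22. 121.]
 [134.  -2. 124.]
 [138.  13. 128.]] [  0.0063 123.4629]
 lid slope [-0.0026 -0.0091  0.1349] 940
side jar [0.5261 0.0052]
 clasp 93 [[ 86. -29. 123.]
 [111. -13. 131.]
 [137.   8. 140.]] [ -0.2805 162.732 ]
 lid slope [0.0144 0.0023 0.1364] 708
t 11.17 pos [ 0.6627 -0.0734  0.2485] yaw 0.322 shift [   8.6 -113.7   23.7] twist 0.007246543014770568 F [-0.4 -0.3  0.9] grip 0.27 0.0
```

View pics/m.png

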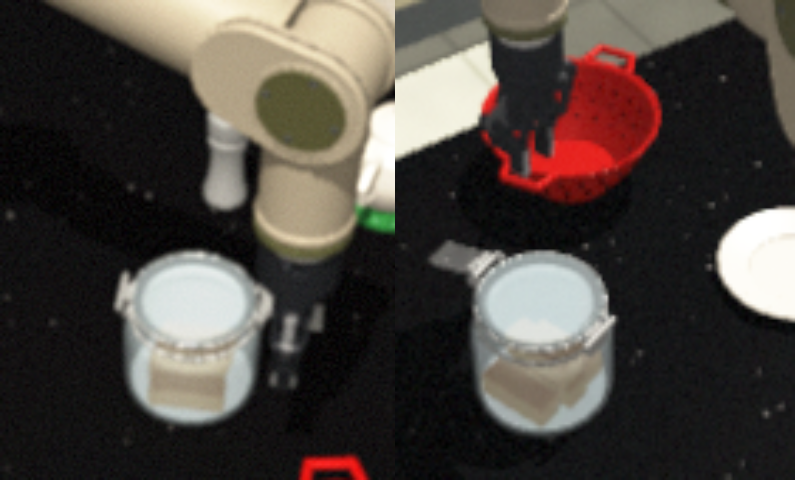

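The lid now lies flat on the jar. The clasp sticks out in front at right-panel (455,258), slightly drooped.

```bash
python3 -m creep '[[[3,-35,0],0],[[6,-70,0],0],[[9,-105,0],0],[[9,-119,0],0],[[9,-119,0],0]]' 0; python3 -m creep '[[[0,0,12],0],[[0,0,24],0],[[0,0,36],0],[[0,0,44],0],[[0,0,50],0]]'
python3 -m creep '[[[0,0,6],0],[[0,0,12],0],[[0,0,18],0],[[0,0,24],0],[[0,0,24],0]]'
python3 - <<'E'
from lid import *
J=np.array([.5255,.0015]); yaw=.315; f=np.array([np.cos(yaw),np.sin(yaw)]); l=np.array([f[1],-f[0]])
t=J+.115*f-.005*l; to(t[0],t[1],.153,.315)
P=cloud(snap('side')).reshape(-1,3); d=P[:,:2]-J; x=d@f; y=d@l; z=P[:,2]
m=(abs(y+.005)<.03)&(z>.05)&(z<.16)&(x>.07)&(x<.15); o=np.c_[x,y,z][m]*1000; print(o[np.argsort(o[:,0])][::max(1,len(o)//12)].round().tolist())
E
```

```text
clock: 11.58
position: [0.6315, 0.0461, 0.2507]
ee_rot: [0.987, 0.163, 0.0, -0.001]
ft_force: [-0.1, -0.2, -0.3]
grip_width: 0.002
grasp_force: 0.0
clock: 12.0
position: [0.6328, 0.04, 0.1978]
ee_rot: [0.987, 0.159, -0.001, 0.0]
ft_force: [0.5, 0.4, 1.5]
grip_width: 0.001
grasp_force: 0.8
clock: 12.42
position: [0.6328, 0.0413, 0.1745]
ee_rot: [0.987, 0.16, -0.001, -0.0]
ft_force: [1.2, -0.3, 0.4]
grip_width: -0.001
grasp_force: 0.2
t 12.42 pos [0.6328 0.0413 0.1745] yaw 0.321 shift [ 0.7 -0.4 21.5] twist 0.005866270462244305 F [ 1.2 -0.3  0.4] grip -0.0 0.2
[[70.0, 15.0, 132.0], [73.0, -2.0, 134.0], [77.0, 8.0, 139.0], [89.0, -23.0, 120.0], [100.0, -22.0, 157.0], [102.0, -15.0, 156.0], [103.0, -29.0, 156.0], [104.0, -1.0, 119.0], [106.0, 1.0, 126.0], [107.0, -18.0, 121.0], [109.0, 17.0, 147.0], [116.0, -19.0, 126.0], [125.0, -21.0, 156.0]]
```

```bash
python3 -m creep '[[[0,0,5],0],[[0,0,10],0],[[0,0,16],0],[[0,0,21],0],[[0,0,21],0]]'; python3 -m creep '[[[-4,0,0],0],[[-8,0,0],0],[[-12,0,0],0],[[-14,0,0],0],[[-14,0,0],0]]'; python3 -m creep '[[[-2,0,0],0],[[-4,0,0],0],[[-6,0,0],0],[[-6,0,0],0]]'
python3 - <<'E'
from lid import *
J=np.array([.5255,.0015]); yaw=.315; f=np.array([np.cos(yaw),np.sin(yaw)]); l=np.array([f[1],-f[0]])
t=J+.092*f-.005*l; to(t[0],t[1],.153,.315)
for n in ['side','scene']:
  P=cloud(snap(n)).reshape(-1,3); d=P[:,:2]-J; x=d@f; y=d@l; z=P[:,2]
  m=(abs(y+.005)<.028)&(z>.05)&(z<.145)&(x>.06)&(x<.15); o=np.c_[x,y,z][m]*1000; print(o[np.argsort(o[:,2])][::max(1,len(o)//12)].round().tolist())
E
```

```text
clock: 12.88
position: [0.6326, 0.0412, 0.1535]
ee_rot: [0.987, 0.16, -0.001, -0.0]
ft_force: [-0.3, 0.4, -0.3]
grip_width: -0.002
grasp_force: 0.0
clock: 13.3
position: [0.6194, 0.0366, 0.1551]
ee_rot: [0.987, 0.16, 0.0, 0.0]
ft_force: [-0.2, 1.3, 0.0]
grip_width: -0.0
grasp_force: 0.0
clock: 13.63
position: [0.615, 0.0353, 0.1554]
ee_rot: [0.987, 0.16, 0.002, -0.0]
ft_force: [7.3, 2.4, -2.6]
grip_width: 0.003
grasp_force: 0.0
t 13.63 pos [0.615  0.0353 0.1554] yaw 0.321 shift [-3.6 -0.6  2.4] twist 0.005997628538613853 F [ 7.3  2.4 -2.6] grip 0.0 0.0
[[82.0, -25.0, 75.0], [95.0, -18.0, 102.0], [88.0, -19.0, 113.0], [75.0, -27.0, 123.0], [87.0, -29.0, 132.0], [84.0, 16.0, 133.0], [61.0, -31.0, 135.0], [86.0, -9.0, 136.0], [70.0, -10.0, 137.0], [104.0, -20.0, 138.0], [75.0, 16.0, 139.0], [97.0, -22.0, 140.0], [99.0, -25.0, 141.0]]
[[76.0, -2.0, 52.0], [82.0, 12.0, 78.0], [70.0, 20.0, 89.0], [81.0, 15.0, 95.0], [68.0, 9.0, 99.0], [78.0, -5.0, 104.0], [83.0, 13.0, 111.0], [64.0, 16.0, 128.0], [65.0, 4.0, 133.0], [68.0, 1.0, 134.0], [60.0, 12.0, 136.0], [73.0, -22.0, 138.0], [74.0, -16.0, 140.0]]
```

```bash
python3 -m creep '[[[-2,0,0],0],[[-4,0,0],0],[[-4,0,0],0]]'; python3 -m creep '[[[10,0,0],0],[[40,0,0],0],[[80,0,0],0],[[100,0,0],0],[[100,0,0],0]]'; python3 -m creep '[[[0,0,-35],0],[[0,0,-75],0],[[0,0,-100],0],[[0,0,-100],0]]'
python3 - <<'E'
from lid import *
from scipy.optimize import least_squares
J=np.array([.5255,.0015]); yaw=.315; f=np.array([np.cos(yaw),np.sin(yaw)]); l=np.array([f[1],-f[0]])
im=[]
for n,jb in [('scene',(188,252,258,320)),('side',(205,258,238,290))]:
  c=snap(n); im.append(c['pixels'][...,::-1]); C=cloud(c); P=C.reshape(-1,3); d=P[:,:2]-J; x=d@f; y=d@l; z=P[:,2]
  m=(abs(y+.005)<.018)&(z>.07)&(z<.132)&(x>.074)&(x<.14); o=np.c_[x,y,z][m]*1000; print(n,len(o),o[np.argsort(o[:,2])][::max(1,len(o)//14)].round().tolist(), np.polyfit(o[:,2],o[:,0],1))
  s=C[jb[0]:jb[1],jb[2]:jb[3]].reshape(-1,3); s=s[(s[:,2]>.03)&(s[:,2]<.085)]
  print(least_squares(lambda p:np.hypot(s[:,0]-p[0],s[:,1]-p[1])-.075,[.53,0],loss='soft_l1',f_scale=.003).x)
  t=(abs(x)<.06)&(abs(y)<.05)&(z>.12)&(z<.15); print(' lid',np.linalg.lstsq(np.c_[x[t],y[t],np.ones(t.sum())],z[t],rcond=None)[0])
cv2.imwrite('pics/n.png',np.hstack([cv2.resize(im[0][160:265,240:340],(457,480),interpolation=cv2.INTER_CUBIC),cv2.resize(im[1][190:270,220:300],(340,480),interpolation=cv2.INTER_CUBIC)]))
E
```

```text
clock: 13.98
position: [0.6127, 0.0346, 0.1568]
ee_rot: [0.987, 0.16, 0.004, -0.0]
ft_force: [11.0, 3.0, 1.1]
grip_width: -0.0
grasp_force: 0.0
clock: 14.4
position: [0.7074, 0.0673, 0.1541]
ee_rot: [0.987, 0.16, 0.0, -0.001]
ft_force: [0.2, 1.3, -0.7]
grip_width: 0.005
grasp_force: 0.0
clock: 14.73
position: [0.7067, 0.0656, 0.2621]
ee_rot: [0.987, 0.16, 0.004, 0.0]
ft_force: [1.3, -0.0, -0.2]
grip_width: -0.003
grasp_force: 0.0
scene 29 [[82.0, 10.0, 72.0], [84.0, 1.0, 75.0], [85.0, 10.0, 76.0], [75.0, 8.0, 76.0], [83.0, -6.0, 77.0], [82.0, -9.0, 78.0], [75.0, 13.0, 91.0], [81.0, 11.0, 95.0], [82.0, 4.0, 101.0], [78.0, -3.0, 106.0], [79.0, 2.0, 107.0], [76.0, 4.0, 109.0], [82.0, 11.0, 118.0], [81.0, -15.0, 130.0], [78.0, 12.0, 131.0]] [-4.55859063e-02  8.45147379e+01]
[0.52645492 0.00202822]
 lid [-0.00249365 -0.00767754  0.13491576]
side 6 [[81.0, -22.0, 109.0], [83.0, 12.0, 117.0], [81.0, -6.0, 117.0], [79.0, 3.0, 122.0], [77.0, -15.0, 122.0], [77.0, -4.0, 123.0]] [ -0.35534174 121.69030675]
[0.52535922 0.00506318]
 lid [0.00716703 0.0043717  0.13622362]
```

View pics/n.png

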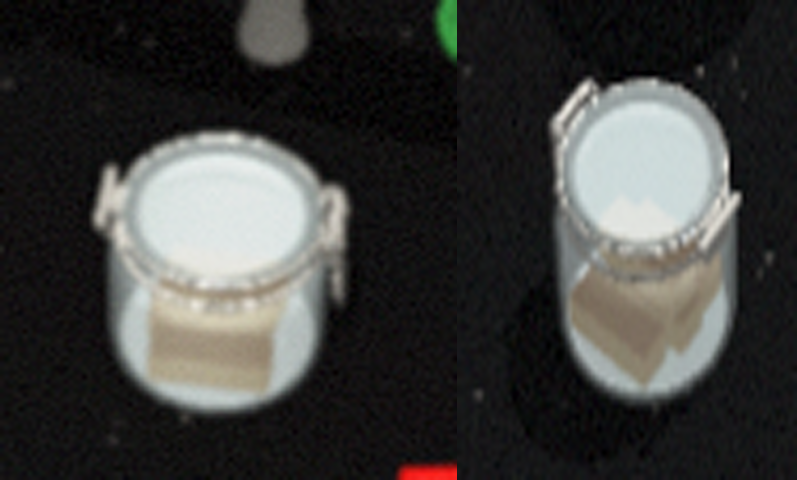

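The lid is level. The clasp hangs straight down against the jar at (338,250), with its outer face measured about 81–82 mm from the axis, which matches home. The jar has not moved measurably, so I'm handing in.

```bash
python3 -c "
from workcell import manip
print(manip.hand_in())"
```

```text
the job is handed in; nothing more can be done
None
```

I put the rusk in the jar, shut the lid and pushed the clasp home, then handed the job in at about 15 s. The last camera check showed the lid level, the clasp straight down and the jar unmoved to within a few millimetres; the hand-in returned no verdict.

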